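# Let the lidding press down onto a meal tray

## Task

The press head is parked up on its ratchet above a lidded foil tray. Lift the pawl well clear of the ratchet wheel and leave it up, then turn the crank backward to bring the head down until its pad bears firmly on the lid, stopping as soon as you feel it squeeze so the tray is not crushed. Do not force the wheel against the pawl, leave the things around the press alone, and let go of everything.

Things in the scene. Friction and masses are not known exactly. Their poses are not given: they have to be found in the camera images.
- press: Bench lidding press, bolted down: grey base 250 x 340 x 12 mm, upright steel column 36 x 36 mm, 267 mm tall. Origin on the table under the column's centre; z up. Ratchet wheel, pawl and crank are on its -y side, head and tray on its +y side. The wheel's axis is parallel to the press's y axis, 150 mm above the origin. Nothing of the press stands higher than 267 mm.
- wheel (a joint): Angle of ratchet wheel and crank (rad) about the press's +y axis, -0.35 to 1.8. Crank radius 85 mm; at 0 it leans 0.05 rad from straight up to +x. It grows as it turns backward: handle to +x and down, head down 25 mm per rad. A friction brake holds it where left. Backward takes 1 to 4 N at the handle, and 0.3 N more per N of pad force. With the pawl in, it stops within 0.3 rad.
- handle (a point): Centre of the free-spinning black crank handle: cylinder 22 mm in diameter, 80 mm long, parallel to the press's y axis; this point is 102 mm to the -y side of the column's centre, 85 mm from the wheel's axis (about 235 mm high with the crank straight up).
- pawl (a joint): Pawl angle (rad): 0 is in, nose between the teeth; it grows as the tail is raised, to 0.9; clear above about 0.3. The pivot (x -66, z 205 mm in the press's frame, parallel to y) is stiff: 3 to 4 N at the peg, up to 15 N if the nose drags on a tooth; it stays where left. If a tooth was turned hard up against the nose, it wedges: wind a little the other way first.
- pawl_peg (a point): Middle of the black cross peg on the pawl's tail, to lift it by: 14 mm in diameter, 76 mm long, parallel to the press's y axis, 60 mm from the pivot. With the pawl in it is at x -126, y -76, z 205 mm in the press's frame, level with the pivot. The tail bar joins it 42 mm to +y of this point.
- ratchet: The ring of nine saw teeth of the wheel, 116 mm across, 12 mm wide. Origin on the column's centre line at the height of the wheel's axis; it turns with the wheel.
- pad: Black rubber pad 124 x 94 x 10 mm under the head; origin at the centre of its underside, 125 mm to the press's +y, 95 mm above the table at wheel 0. It springs up into the head, 8 N per mm, 8 mm at most. Below it is a foil tray 150 x 115 mm with a flat card lid; the lid's top is 60 to 80 mm above the table, to be found by feel. 10 to 20 N on it is right; over 30 N crushes it.
- spare_tray: Loose lidded foil tray 150 x 115 x 48 mm, standing to the right of the press; leave it. Origin at the centre of its underside.
- bowl: Loose steel bowl, 150 mm across and 60 mm high; leave it. Origin at the centre of its underside.
- spoon: Loose steel serving spoon 240 mm long lying to the right; leave it. Origin under its middle.

How it is judged (in metres and radians):
On the way, in this order (a step that is already met when the one before it is completed fails the run):
1. the pawl is lifted clear while the head is still up (value of joint pawl above 0.3 rad and value of joint wheel below 0.45 rad), for 0.2 s.
2. the pad bears on the lid (contact force between pad and anything else above 5 N and contact force between pad and the arm below 0.5 N and contact force between pad and the fingers below 0.5 N and value of joint wheel above 0.5 rad), for 0.2 s.
At the end, for the whole second after the job is handed in: The pad bears on the lid with 4 to 30 N and the wheel (turned back more than 0.5 rad) is at rest, with the pawl still up clear of the teeth (over 0.3 rad) (contact force between pad and anything else between 4 and 30 N and value of joint pawl above 0.3 rad and value of joint wheel above 0.5 rad and velocity of joint wheel between -0.05 and 0.05 rad/s); the robot touches nothing.
It fails at once if the tray is crushed: more than 30 N on the pad (contact force between pad and anything else above 30 N).
It fails at once if the wheel is forced against the pawl: more than 35 N on the ratchet teeth (contact force between ratchet and anything else above 35 N).
It fails at once if the spare tray, bowl or spoon is moved by more than 30 mm (distance of any of spare_tray, bowl, spoon from where it was at the start of the episode above 0.03 m).
It also fails if it takes over 67 s, if anything falls off the work surface, if the arm or the gripper's body presses on something with over 40 N, if the wrist force passes 120 N, or if a joint passes its speed limit or range.

## Robot

A 7-joint arm with a two-finger parallel gripper is mounted at the origin on the work surface. World frame = base frame: x ahead of the robot, y to its left, z up, the work surface at z = 0. Lengths are in mm, angles in rad, forces in N, time in s.
With the tool pointing down it reaches from about 425 to 1025 mm from the base axis. Payload 9.4 kg.
Tool frame: the origin (TCP) lies on the centre line of the jaws, within the pads' length; the fingertips stand 8 mm ahead of it and the grasp point (between the pads) lies 11 mm behind it; x points along the fingers, z is the direction in which the jaws open and shut, and the axes are right-handed (so a half turn about x gives the same grasp; the last joint's range is limited). The gripper opens to 93 mm and grips with 3 to 60 N. Pads are 15 mm wide; open, the fingers measure 128 mm over their backs; the gripper's body (75 mm by 188 mm) begins 65 mm behind the grasp point.
Start: joints at [1.167, 0.599, -0.003, 1.599, 0.002, 0.943, -0.08], TCP at [232.726, -686.632, 226.618] pointing down, gripper open.
Joint ranges: [-2.57, 2.57], [-0.35, 1.97], [-1.29, 1.29], [0.11, 2.56], [-1.05, 4.19], [0.11, 1.86], [-2.63, 2.63]. Speed limits (rad/s): [2.22, 2.22, 3.01, 3.01, 3.14, 3.14, 3.14].

## Interface

Orientations are given as a 3x3 rotation matrix whose columns are the frame's x, y, z axes.
In Python, from cell import read_state, capture, camera_info, job_done gives the robot as it stands.
- The arm moves only by the tool jog_arm, never from a script. Its argument "increments" is a list of rows, each a list of 4 numbers: the shift along the world's x, y, z in m, then the turn about the world's z in rad. In form: [[x, y, z, spin], ...]. A call has 1 to 5 rows; each row is the pose to reach, as a shift and turn from the pose commanded when the call began; what a row does not reach only later rows make up. A row lasts 1/12 s, in which the tool goes at most 41.7 mm and 7.16 degrees, less where a joint would pass 70% of its speed; a pose out of reach is approached as far as the arm can. A call with a gripper value outside its range is refused whole. "fingers" is the finger opening in m, from 0 to 0.093, set as the call begins (left out, the last holds). The fingers move at their own pace and stop on an object; "newtons" is the grip in N (left out, the last holds). Time passes only in rows, so rows that repeat a pose let the fingers close. It gives the time, the measured TCP pose, the force and the opening at its end, in the units of the state.
- read_state(): the state, without advancing time (a new reading comes with each control period).
- capture(name): name is "scene" or "top" or "wrist"; returns the picture (420x560x3 uint8, red, green, blue); there is no depth.
- camera_info(name): a dict with "fx", "fy", "cx", "cy" (pixels), "camera_from_world" (4x4, takes a point from world to camera coordinates); the wrist camera has in their place "hand_eye" (4x4, takes a point from camera to tool coordinates, whose origin is the TCP and whose axes are the tool frame's). Camera axes: x right, y down, z forward; pixel columns grow to the right and rows downward; lengths in mm; the calibration is good to about 2 mm. A picture is of the moment at which its call begins: read the wrist's pose just before it. camera_info takes no time and is no camera call.
- job_done(): hands the job in, once; it reports no verdict.
The state is a dict: "time_s": time; "qpos": joint angles; "qvel": joint speeds; "joint_efforts": joint torques, N m; "eef_pos": TCP position; "tool_rot": TCP orientation; "wrist_force": force on the tool from outside, world axes, zero at the start; "ft_torque": the same for the moment, N m; "gripper_width": finger opening in mm.
Only numpy, scipy, OpenCV 4.12 (cv2) and the standard library are available. Lean on these libraries where they do the work, as an engineer would, in place of code of your own. Each camera call takes 0.05 s, during which the arm holds its last target.

## Working session

There is one attempt and no reset: what is moved stays moved. The work goes in short steps, Python scripts to look and compute and a tool call to move; the robot and the scene stay as the last step left them, time stands still between calls to the robot, and variables do not carry over. Pictures are saved under pics/ and viewed, and the job is handed in when it is done.

Besides the shell and the picture viewer there is one more tool, called after "Request:" as name(argument=value, ...) on one line, values as JSON. jog_arm: Moves the arm, as the interface text tells. Its arguments: {"type":"object","properties":{"increments":{"type":"array"},"fingers":{"type":"number"},"newtons":{"type":"number"}},"required":["increments"]}

```bash
mkdir -p pics
python3 - <<'E'
from cell import *
import cv2, json
s=read_state(); print(s)
for n in ("scene","top"):
    im=capture(n); cv2.imwrite(f"pics/{n}0.png",im[:,:,::-1]); i=camera_info(n); print(n,i)
print(camera_info("wrist"))
E
```

```text
{'time_s': 0.0, 'qpos': array([ 1.16729717,  0.60012289, -0.00253791,  1.60009841,  0.00181547,
        0.94290941, -0.07978102]), 'qvel': array([-6.42156933e-04,  3.62312706e-04, -1.28265402e-04,  2.33727486e-06,
        2.97635062e-04,  4.98870910e-04,  6.31073939e-04]), 'joint_efforts': array([ 7.93300969e-04, -7.65064287e+01,  1.49768461e+00, -2.52348340e+01,
       -5.24664810e-02,  1.70309446e-02,  1.05947038e-04]), 'eef_pos': array([ 232.56347132, -686.19798197,  225.77289503]), 'tool_rot': array([[-6.38990589e-04,  9.47048288e-01,  3.21090536e-01],
       [ 1.39699620e-03,  3.21091133e-01, -9.47047270e-01],
       [-9.99998820e-01, -1.56592035e-04, -1.52819707e-03]]), 'wrist_force': array([ 0.36957091,  0.0914808 , -0.19440376]), 'ft_torque': array([0.00616972, 0.02727591, 0.01107241]), 'gripper_width': 92.82218124098361}
scene {'fx': 447.87302036785627, 'fy': 447.87302036785627, 'cx': 277.6886575385249, 'cy': 210.33520586685538, 'camera_from_world': array([[-1.68589587e-02,  9.99757055e-01, -1.41988074e-02,
        -7.49423893e+01],
       [ 7.64495284e-01,  3.73668843e-03, 
[... 443 characters left out ...]
52478e-01,  1.82648366e-02, -7.03877137e-02,
         5.35823677e+02],
       [ 7.04285688e-02,  1.60251091e-03, -9.97515538e-01,
         1.70272593e+03],
       [ 0.00000000e+00,  0.00000000e+00,  0.00000000e+00,
         1.00000000e+00]])}
{'fx': 373.09785641051843, 'fy': 373.09785641051843, 'cx': 277.6165527884337, 'cy': 212.24843647517847, 'hand_eye': array([[ 6.79102543e-04, -2.72666470e-01,  9.62108380e-01,
        -1.56960649e+02],
       [-3.04721520e-04, -9.62108614e-01, -2.72666321e-01,
         7.62332120e+01],
       [ 9.99999723e-01, -1.08006736e-04, -7.36457747e-04,
         4.82461917e-01],
       [ 0.00000000e+00,  0.00000000e+00,  0.00000000e+00,
         1.00000000e+00]])}
```

View pics/scene0.png

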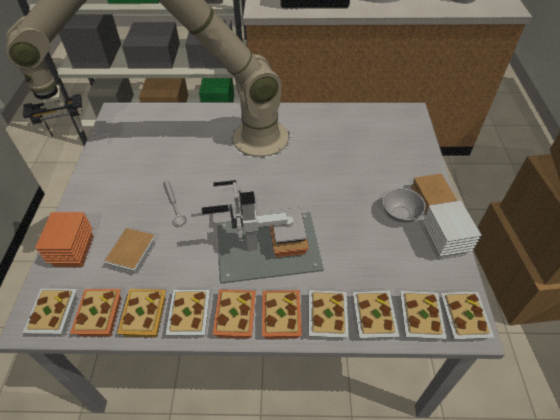

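View pics/top0.png

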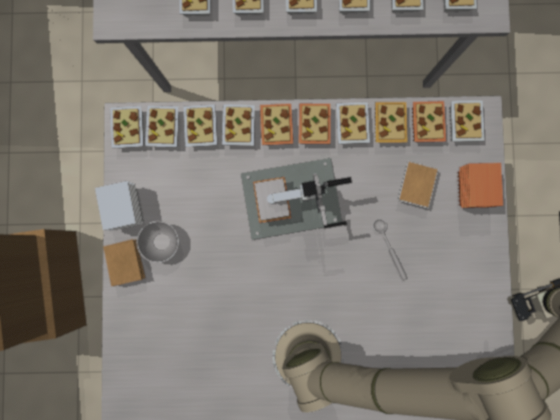

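Run:
```python
import cv2
a=cv2.imread("pics/scene0.png"); cv2.imwrite("pics/scene0c.png",cv2.resize(a[120:300,170:410],None,fx=3.3,fy=3.3,interpolation=cv2.INTER_CUBIC))
a=cv2.imread("pics/top0.png"); cv2.imwrite("pics/top0c.png",cv2.resize(a[60:260,200:460],None,fx=3,fy=3,interpolation=cv2.INTER_CUBIC))
```

```text
(no output)
```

View pics/scene0c.png

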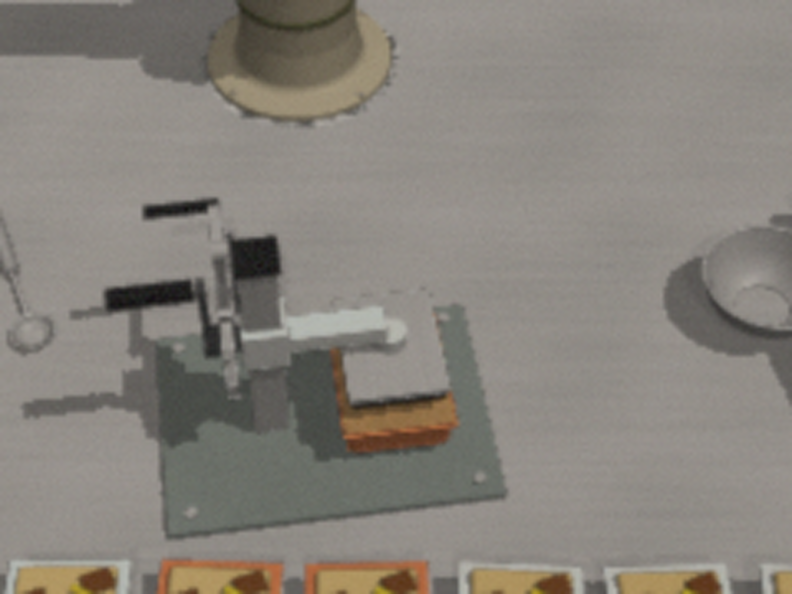

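View pics/top0c.png

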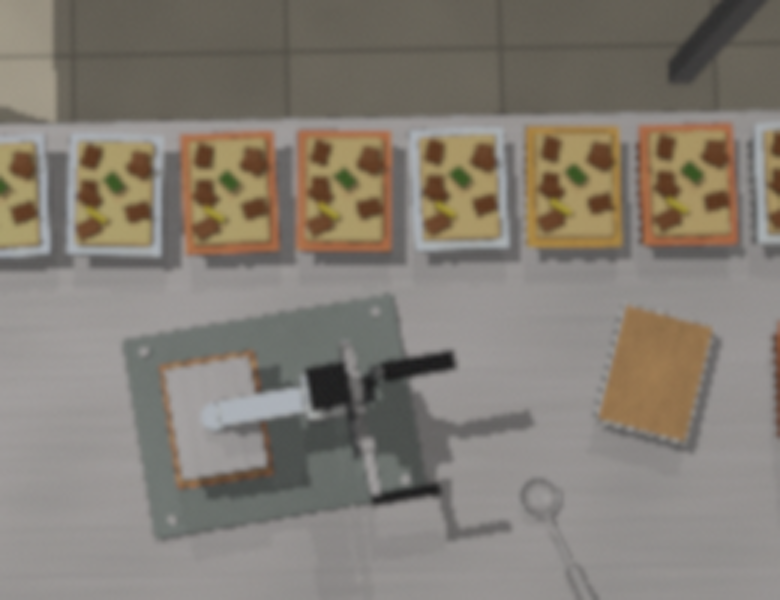

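```bash
cat > h.py <<'E'
import numpy as np, cv2
from cell import *
from scipy.optimize import least_squares
def proj(n,P):
    i=camera_info(n); T=i["camera_from_world"]; c=T[:3,:3]@np.asarray(P,float)+T[:3,3]
    return np.array([i["fx"]*c[0]/c[2]+i["cx"], i["fy"]*c[1]/c[2]+i["cy"]])
def pw(pose,P):
    x,y,t=pose; c,s=np.cos(t),np.sin(t); return np.array([x+c*P[0]-s*P[1],y+s*P[0]+c*P[1],P[2]])
def hand(w,y): return [85*np.sin(w+.05),y,150+85*np.cos(w+.05)]
def peg(p,y): return [-66-60*np.cos(p),y,205+60*np.sin(p)]
E
python3 - <<'E'
from h import *
s=lambda u,v: np.array([u/3.3+170,v/3.3+120]); t=lambda u,v: np.array([u/3+200,v/3+60])
S=[("scene","c",0,s(256,256)),("top","c",0,t(328,386)),
("scene","p",-114,s(144,211)),("scene","p",-38,s(217,204)),("top","p",-114,t(439,489)),("top","p",-38,t(373,498)),
("scene","h",-142,s(106,299)),("scene","h",-62,s(192,291)),("top","h",-142,t(454,359)),("top","h",-62,t(384,371))]
B=[("scene",(-1,1),s(463,305)),("scene",(1,1),s(506,494)),("scene",(1,-1),s(167,537)),("scene",(-1,-1),s(160,342)),("top",(-1,1),t(157,540)),("top",(1,1),t(123,342)),("top",(1,-1),t(393,295))]
def f(q,full=False):
    r=[]
    for n,k,y,uv in S:
        P={'c':[0,0,267],'p':peg(q[4],y),'h':hand(q[3],y)}[k]
        r.append(proj(n,pw(q[:3],P))-uv)
    for n,(a,b),uv in B:
        r.append(proj(n,pw(q[:3],[a*125+q[5],b*170+q[6],12]))-uv)
    return np.array(r) if full else np.ravel(r)
o=least_squares(f,[550,-60,.17,0,0,0,0],loss='soft_l1'); print(o.x.round(3)); print(f(o.x,True).round(1))
for P in (peg(o.x[4],-76),peg(0,-76),hand(o.x[3],-102)): print(pw(o.x[:3],P).round(1))
E
```

```text
Traceback (most recent call last):
  File "h.py", line 5, in proj
    i=camera_info(n); T=i["camera_from_world"]; c=T[:3,:3]@np.asarray(P,float)+T[:3,3]
ValueError: time passes only in moves, steps and waits
```

```bash
sed -i 's/^def proj/CI={n:camera_info(n) for n in ("scene","top","wrist")}\ndef proj/; s/i=camera_info(n); /i=CI[n]; /' h.py
cat > fit.py <<'E'
from h import *
s=lambda u,v: np.array([u/3.3+170,v/3.3+120]); t=lambda u,v: np.array([u/3+200,v/3+60])
S=[("scene","c",0,s(256,256)),("top","c",0,t(328,386)),
("scene","p",-114,s(144,211)),("scene","p",-38,s(217,204)),("top","p",-114,t(439,489)),("top","p",-38,t(373,498)),
("scene","h",-142,s(106,299)),("scene","h",-62,s(192,291)),("top","h",-142,t(454,359)),("top","h",-62,t(384,371))]
B=[("scene",(-1,1),s(463,305)),("scene",(1,1),s(506,494)),("scene",(1,-1),s(167,537)),("scene",(-1,-1),s(160,342)),("top",(-1,1),t(157,540)),("top",(1,1),t(123,342)),("top",(1,-1),t(393,295))]
def f(q,full=False):
    r=[]
    for n,k,y,uv in S:
        P={'c':[0,0,267],'p':peg(q[4],y),'h':hand(q[3],y)}[k]
        r.append(proj(n,pw(q[:3],P))-uv)
    for n,(a,b),uv in B:
        r.append(proj(n,pw(q[:3],[a*125+q[5],b*170+q[6],12]))-uv)
    return np.array(r) if full else np.ravel(r)
o=least_squares(f,[550,-60,.17,0,0,0,0],loss='soft_l1'); print(o.x.round(3)); print(f(o.x,True).round(1).tolist())
for P in (peg(o.x[4],-76),peg(0,-76),hand(o.x[3],-102)): print(pw(o.x[:3],P).round(1))
E
python3 fit.py
```

```text
[ 5.81246e+02 -8.94000e-01  1.38000e-01  6.00000e-02 -2.10000e-02
  2.17000e-01  5.21110e+01]
[[0.3, -1.3], [-1.3, -0.6], [-2.2, 0.3], [-1.1, 0.2], [1.4, -0.2], [0.4, 0.4], [-0.1, -0.2], [0.3, -0.5], [-0.7, -0.1], [-1.9, -0.2], [0.1, -0.7], [-0.1, -0.3], [-0.8, -1.7], [-1.4, -2.3], [-1.9, -1.3], [-0.7, -2.0], [-0.2, -0.5]]
[466.9 -93.5 203.7]
[466.9 -93.5 205. ]
[ 604.5 -100.6  234.5]
```

Request:
jog_arm(increments=[[0.012, 0.03, 0.025, 0.08], [0.024, 0.06, 0.05, 0.16], [0.036, 0.09, 0.075, 0.24], [0.05, 0.125, 0.085, 0.32], [0.064, 0.16, 0.09, 0.4]], fingers=0.06, newtons=30)

```text
time_s: 0.52
eef_pos: [297.3, -525.8, 318.4]
tool_rot: [[0.001, 0.745, 0.667], [-0.002, 0.667, -0.745], [-1.0, -0.001, 0.003]]
wrist_force: [1.1, -0.7, -0.4]
gripper_width: 64.4
```

Request:
jog_arm(increments=[[0.012, 0.03, 0, 0.08], [0.024, 0.06, 0, 0.16], [0.036, 0.09, 0, 0.24], [0.05, 0.125, 0, 0.32], [0.064, 0.16, 0, 0.4]])

```text
time_s: 0.93
eef_pos: [360.7, -365.1, 316.5]
tool_rot: [[-0.0, 0.427, 0.904], [-0.0, 0.904, -0.427], [-1.0, -0.0, -0.0]]
wrist_force: [1.0, -0.1, 0.2]
gripper_width: 59.9
```

Request:
jog_arm(increments=[[0.012, 0.03, 0, 0.08], [0.024, 0.06, 0, 0.16], [0.036, 0.09, 0, 0.24], [0.05, 0.125, 0, 0.32], [0.064, 0.16, 0, 0.4]])

```text
time_s: 1.35
eef_pos: [424.7, -205.2, 316.6]
tool_rot: [[-0.0, 0.041, 0.999], [-0.0, 0.999, -0.041], [-1.0, -0.0, -0.0]]
wrist_force: [1.0, -0.9, 0.2]
gripper_width: 60.2
```

Request:
jog_arm(increments=[[0.013, 0.03, 0, 0.06], [0.028, 0.065, 0, 0.12], [0.043, 0.1, 0, 0.18], [0.043, 0.1, 0, 0.18], [0.043, 0.1, 0, 0.18]])

```text
time_s: 1.77
eef_pos: [468.2, -104.7, 316.5]
tool_rot: [[-0.0, -0.14, 0.99], [0.0, 0.99, 0.14], [-1.0, 0.0, -0.0]]
wrist_force: [0.2, -0.5, -0.3]
gripper_width: 59.8
```

```bash
cat > cap.py <<'E'
from h import *
import sys,pickle
tag=sys.argv[1]; names=sys.argv[2:]
s=read_state(); print(s["time_s"],s["eef_pos"].round(1),s["wrist_force"].round(2))
for n in names:
    im=capture(n)[:,:,::-1]; cv2.imwrite(f"pics/{n}_{tag}.png",im)
pickle.dump(s,open(f"pics/{tag}.pkl","wb"))
E
python3 cap.py a wrist
cat > wp.py <<'E'
from h import *
import pickle,sys
def wproj(s,P):
    H=CI["wrist"]["hand_eye"]; i=CI["wrist"]
    q=s["tool_rot"].T@(np.asarray(P)-s["eef_pos"]); c=H[:3,:3].T@(q-H[:3,3])
    return np.array([i["fx"]*c[0]/c[2]+i["cx"],i["fy"]*c[1]/c[2]+i["cy"]])
E
python3 - <<'E'
from wp import *
s=pickle.load(open("pics/a.pkl","rb")); pose=[581.2,-.9,.138]
for n,P in dict(peg_o=peg(0,-114),peg_i=peg(0,-38),h_o=hand(.06,-142),h_i=hand(.06,-62),col=[0,0,267]).items(): print(n,wproj(s,pw(pose,P)).round(0))
E
```

```text
1.7667 [ 468.2 -104.7  316.5] [ 0.25 -0.5  -0.29]
peg_o [277. 245.]
peg_i [277. 145.]
h_o [467. 297.]
h_i [485. 187.]
col [518.  84.]
```

View pics/wrist_a.png

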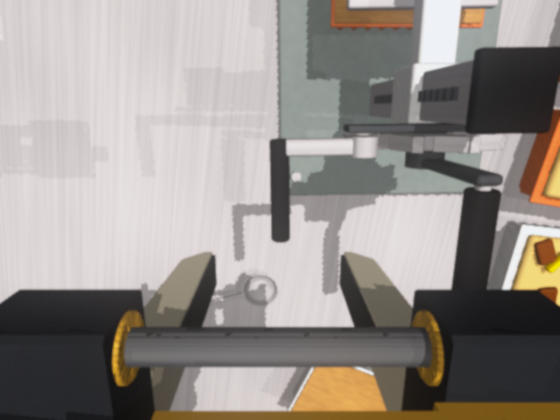

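Request:
jog_arm(increments=[[0.001, 0, -0.03, 0], [0.001, 0, -0.06, 0], [0.001, 0, -0.09, 0], [0.001, 0, -0.115, 0], [0.001, 0, -0.122, 0]])

```text
time_s: 2.23
eef_pos: [466.3, -108.3, 191.5]
tool_rot: [[-0.005, -0.133, 0.991], [0.0, 0.991, 0.133], [-1.0, 0.001, -0.005]]
wrist_force: [-0.9, -0.8, 0.3]
gripper_width: 60.1
```

Request:
jog_arm(increments=[[0, 0, 0, 0], [0, 0, 0, 0], [0, 0, 0, 0], [0, 0, 0, 0], [0, 0, 0, 0]], fingers=0.0, newtons=25)

```text
time_s: 2.65
eef_pos: [469.3, -106.9, 195.8]
tool_rot: [[0.002, -0.135, 0.991], [-0.001, 0.991, 0.135], [-1.0, -0.001, 0.002]]
wrist_force: [0.9, -0.6, 0.3]
gripper_width: 31.1
```

Request:
jog_arm(increments=[[0, 0, 0, 0], [0, 0, 0, 0], [0, 0, 0, 0], [0, 0, 0, 0], [0, 0, 0, 0]])

```text
time_s: 3.07
eef_pos: [470.1, -106.5, 195.1]
tool_rot: [[0.003, -0.136, 0.991], [0.0, 0.991, 0.136], [-1.0, -0.0, 0.003]]
wrist_force: [5.1, 0.7, 2.2]
gripper_width: 13.0
```

Request:
jog_arm(increments=[[0.0, 0, 0.003, 0], [0, 0, 0.006, 0], [0.0005, 0, 0.009, 0], [0.001, 0, 0.012, 0], [0.0015, 0, 0.013, 0]], newtons=35)

```text
time_s: 3.48
eef_pos: [471.4, -106.2, 207.6]
tool_rot: [[0.002, -0.136, 0.991], [0.001, 0.991, 0.136], [-1.0, 0.001, 0.002]]
wrist_force: [7.8, 1.8, -11.8]
gripper_width: 13.1
```

Request:
jog_arm(increments=[[0.001, 0, 0.004, 0], [0.003, 0, 0.009, 0], [0.005, 0.0005, 0.014, 0], [0.007, 0.001, 0.018, 0], [0.008, 0.001, 0.02, 0]])

```text
time_s: 3.9
eef_pos: [478.1, -105.2, 227.2]
tool_rot: [[-0.001, -0.136, 0.991], [0.001, 0.991, 0.136], [-1.0, 0.001, -0.001]]
wrist_force: [5.0, 2.1, -11.7]
gripper_width: 12.8
```

Request:
jog_arm(increments=[[0.001, 0, 0.002, 0], [0.003, 0, 0.004, 0], [0.005, 0.0005, 0.006, 0], [0.006, 0.001, 0.008, 0], [0.006, 0.001, 0.008, 0]])

```text
time_s: 4.32
eef_pos: [483.2, -104.6, 235.3]
tool_rot: [[-0.002, -0.136, 0.991], [-0.0, 0.991, 0.136], [-1.0, 0.0, -0.002]]
wrist_force: [-1.7, 2.1, -6.1]
gripper_width: 13.3
```

```bash
python3 cap.py b wrist scene
```

```text
4.3167 [ 483.2 -104.6  235.3] [-1.68  2.1  -6.09]
```

View pics/wrist_b.png

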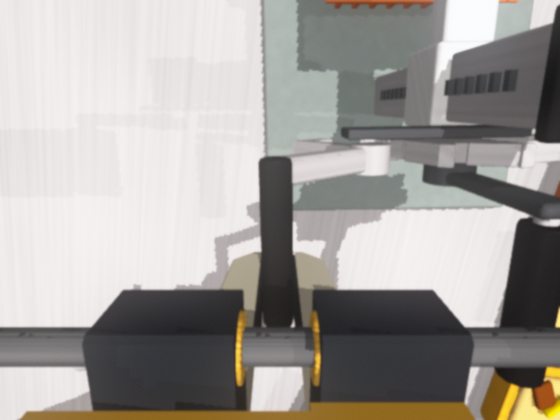

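Request:
jog_arm(increments=[[0, 0, 0, 0], [0, 0, 0, 0], [0, 0, 0, 0], [0, 0, 0, 0], [0, 0, 0, 0]], fingers=0.06)

```text
time_s: 4.83
eef_pos: [484.7, -104.8, 236.0]
tool_rot: [[0.001, -0.135, 0.991], [-0.0, 0.991, 0.135], [-1.0, -0.0, 0.001]]
wrist_force: [-0.2, -0.4, 0.4]
gripper_width: 41.5
```

Request:
jog_arm(increments=[[0, 0, 0.02, 0], [0, 0, 0.05, 0], [0.01, 0, 0.08, 0], [0.04, 0, 0.08, 0], [0.07, 0, 0.08, 0]])

```text
time_s: 5.25
eef_pos: [555.6, -105.3, 318.4]
tool_rot: [[0.005, -0.134, 0.991], [-0.002, 0.991, 0.134], [-1.0, -0.003, 0.004]]
wrist_force: [0.5, -0.6, -1.4]
gripper_width: 59.9
```

Request:
jog_arm(increments=[[0.03, -0.005, 0, 0], [0.05, -0.005, 0, 0], [0.051, -0.006, 0, 0], [0.051, -0.006, 0, 0], [0.051, -0.006, 0, 0]])

```text
time_s: 5.67
eef_pos: [604.5, -110.5, 315.3]
tool_rot: [[-0.001, -0.136, 0.991], [0.0, 0.991, 0.136], [-1.0, 0.0, -0.001]]
wrist_force: [-1.0, 0.5, 0.1]
gripper_width: 59.8
```

```bash
python3 cap.py c wrist scene
python3 - <<'E'
from wp import *
s=pickle.load(open("pics/c.pkl","rb")); pose=[581.2,-.9,.138]
for n,P in dict(peg_o=peg(.73,-114),peg_i=peg(.73,-38),h_o=hand(.06,-142),h_i=hand(.06,-62),h_i2=hand(0.02,-62),col=[0,0,267]).items(): print(n,wproj(s,pw(pose,P)).round(0))
E
```

```text
5.6667 [ 604.5 -110.5  315.3] [-0.98  0.52  0.05]
peg_o [ 92. 232.]
peg_i [ 75. 110.]
h_o [279. 266.]
h_i [279. 149.]
h_i2 [273. 149.]
col [260.  31.]
```

View pics/wrist_c.png

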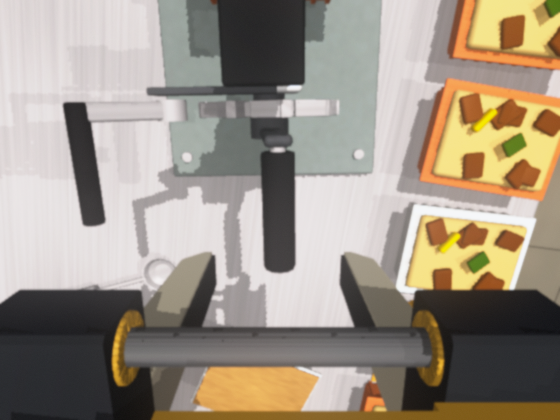

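Request:
jog_arm(increments=[[0, 0, -0.03, 0], [0, 0, -0.06, 0], [0, 0, -0.085, 0], [0, 0, -0.091, 0], [0, 0, -0.091, 0]])

```text
time_s: 6.18
eef_pos: [603.8, -110.8, 223.5]
tool_rot: [[-0.003, -0.136, 0.991], [0.0, 0.991, 0.136], [-1.0, 0.001, -0.003]]
wrist_force: [-0.2, -0.4, -0.5]
gripper_width: 60.1
```

Request:
jog_arm(increments=[[0, 0, 0, 0], [0, 0, 0, 0], [0, 0, 0, 0], [0, 0, 0, 0], [0, 0, 0, 0]], fingers=0.0, newtons=30)

```text
time_s: 6.6
eef_pos: [605.6, -110.7, 225.5]
tool_rot: [[0.001, -0.136, 0.991], [-0.0, 0.991, 0.136], [-1.0, -0.001, 0.001]]
wrist_force: [0.3, -0.2, 0.1]
gripper_width: 31.3
```

Request:
jog_arm(increments=[[0, 0, 0, 0], [0, 0, 0, 0], [0, 0, 0, 0], [0, 0, 0, 0], [0, 0, 0, 0]])

```text
time_s: 7.02
eef_pos: [605.3, -110.7, 224.9]
tool_rot: [[0.0, -0.136, 0.991], [-0.0, 0.991, 0.136], [-1.0, -0.0, 0.0]]
wrist_force: [-1.1, -0.7, 3.6]
gripper_width: 21.2
```

```bash
cat > arc.py <<'E'
import numpy as np,sys
# absolute targets (commanded) relative to grasp cmd pose; a0=.104
a0=.10
for w in np.arange(.1,1.6,.05):
    a=w+.05; dx=85*(np.sin(a)-np.sin(a0)); dz=85*(np.cos(a)-np.cos(a0))
    print(round(w,2),(np.array([dx*.9905,dx*.1375,dz])).round(1))
E
python3 arc.py
```

```text
0.1 [ 4.2  0.6 -0.5]
0.15 [ 8.3  1.2 -1.3]
0.2 [12.4  1.7 -2.2]
0.25 [16.5  2.3 -3.4]
0.3 [20.5  2.8 -4.7]
0.35 [24.4  3.4 -6.3]
0.4 [28.2  3.9 -8. ]
0.45 [ 32.    4.4 -10. ]
0.5 [ 35.6   4.9 -12.1]
0.55 [ 39.1   5.4 -14.4]
0.6 [ 42.5   5.9 -16.9]
0.65 [ 45.8   6.4 -19.6]
0.7 [ 49.    6.8 -22.4]
0.75 [ 52.    7.2 -25.4]
0.8 [ 54.8   7.6 -28.5]
0.85 [ 57.5   8.  -31.7]
0.9 [ 60.1   8.3 -35.1]
0.95 [ 62.4   8.7 -38.6]
1.0 [ 64.6   9.  -42.3]
1.05 [ 66.6   9.2 -46. ]
1.1 [ 68.4   9.5 -49.9]
1.15 [ 70.1   9.7 -53.8]
1.2 [ 71.5   9.9 -57.8]
1.25 [ 72.7  10.1 -61.8]
1.3 [ 73.7  10.2 -66. ]
1.35 [ 74.6  10.4 -70.1]
1.4 [ 75.2  10.4 -74.3]
1.45 [ 75.6  10.5 -78.6]
1.5 [ 75.8  10.5 -82.8]
1.55 [ 75.8  10.5 -87.1]
```

Move to w ≈ 0.3, then 0.5, watching forces.

Request:
jog_arm(increments=[[0.0042, 0.0006, -0.0005, 0], [0.0083, 0.0012, -0.0013, 0], [0.0124, 0.0017, -0.0022, 0], [0.0165, 0.0023, -0.0034, 0], [0.0205, 0.0028, -0.0047, 0]])

```text
time_s: 7.43
eef_pos: [626.3, -107.5, 220.3]
tool_rot: [[0.001, -0.136, 0.991], [0.0, 0.991, 0.136], [-1.0, 0.0, 0.001]]
wrist_force: [-1.7, 1.3, 4.6]
gripper_width: 21.2
```

Request:
jog_arm(increments=[[0.0039, 0.0006, -0.0016, 0], [0.0077, 0.0011, -0.0033, 0], [0.0115, 0.0016, -0.0053, 0], [0.0151, 0.0021, -0.0074, 0], [0.0151, 0.0021, -0.0074, 0]])

```text
time_s: 7.85
eef_pos: [642.4, -105.0, 212.7]
tool_rot: [[0.002, -0.136, 0.991], [0.001, 0.991, 0.136], [-1.0, 0.0, 0.002]]
wrist_force: [3.5, 0.9, 2.3]
gripper_width: 21.0
```

```bash
python3 cap.py d scene
python3 - <<'E'
import cv2
a=cv2.imread("pics/scene_d.png"); cv2.imwrite("pics/scene_dc.png",cv2.resize(a[120:300,170:410],None,fx=3.3,fy=3.3,interpolation=cv2.INTER_CUBIC))
E
```

```text
7.85 [ 642.4 -105.   212.7] [3.54 0.92 2.32]
```

View pics/scene_dc.png

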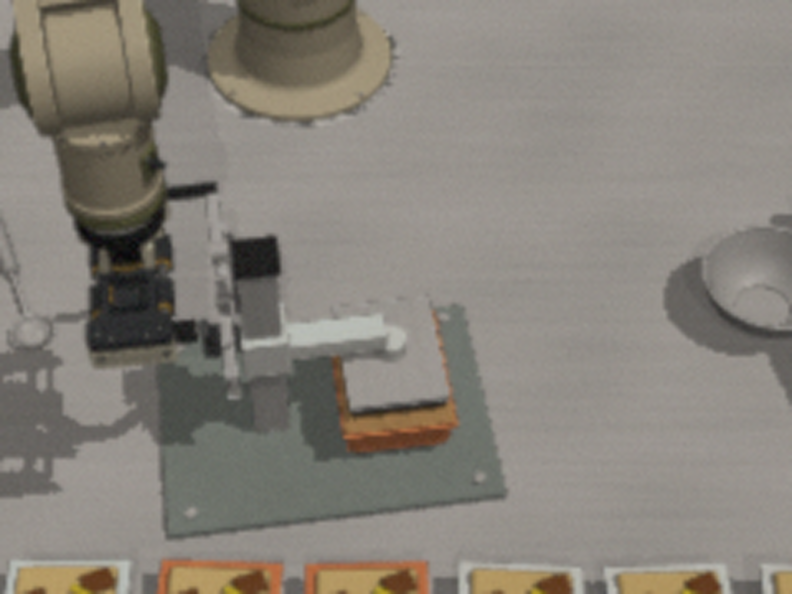

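```bash
cat > nxt.py <<'E'
import numpy as np,sys
w0=float(sys.argv[1]); st=float(sys.argv[2]); k=int(sys.argv[3])
P=lambda w:np.array([85*np.sin(w+.05)*.9905,85*np.sin(w+.05)*.1375,85*np.cos(w+.05)])/1000
for j in range(k):
    b=w0+j*5*st; print(round(b,3),[[float(round(v,4)) for v in P(b+st*i)-P(b)]+[0] for i in range(1,6)])
E
cat > ft.py <<'E'
import sys,numpy as np
x,y,z,fx,fy,fz=map(float,sys.argv[1:7])
px=((x-581.2)*.9905+(y+.9)*.1375); pz=z+11-150
a=np.arctan2(px,pz); f=fx*.9905+fy*.1375
print("w",round(a-.05,3),"r",round(np.hypot(px,pz),1),"Ft",round(-(f*np.cos(a)-fz*np.sin(a)),2),"Fr",round(f*np.sin(a)+fz*np.cos(a),2))
E
python3 ft.py 605.3 -110.7 224.9 -1.1 -.7 3.6
python3 ft.py 626.3 -107.5 220.3 -1.7 1.3 4.6
python3 ft.py 642.4 -105.0 212.7 3.5 .9 2.3
python3 nxt.py .5 .01 18
```

```text
w 0.052 r 86.3 Ft 1.55 Fr 3.46
w 0.304 r 86.7 Ft 3.01 Fr 3.79
w 0.511 r 87.0 Ft -1.82 Fr 3.86
0.5 [[0.0007, 0.0001, -0.0004, 0], [0.0014, 0.0002, -0.0009, 0], [0.0021, 0.0003, -0.0014, 0], [0.0028, 0.0004, -0.0018, 0], [0.0035, 0.0005, -0.0023, 0]]
0.55 [[0.0007, 0.0001, -0.0005, 0], [0.0014, 0.0002, -0.001, 0], [0.0021, 0.0003, -0.0015, 0], [0.0027, 0.0004, -0.002, 0], [0.0034, 0.0005, -0.0025, 0]]
0.6 [[0.0007, 0.0001, -0.0005, 0], [0.0013, 0.0002, -0.001, 0], [0.002, 0.0003, -0.0016, 0], [0.0026, 0.0004, -0.0021, 0], [0.0033, 0.0005, -0.0027, 0]]
0.65 [[0.0006, 0.0001, -0.0006, 0], [0.0013, 0.0002, -0.0011, 0], [0.0019, 0.0003, -0.0017, 0], [0.0025, 0.0004, -0.0022, 0], [0.0032, 0.0004, -0.0028, 0]]
0.7 [[0.0006, 0.0001, -0.0006, 0], [0.0012, 0.0002, -0.0012, 0], [0.0018, 0.0003, -0.0018, 0], [0.0024, 0.0003, -0.0024, 0], [0.003, 0.0004, -0.003, 0]]
0.75 [[0.0006, 0.0001, -0.0006, 0], [0.0012, 0.0002, -0.0012, 0], [0.0017, 0.0002, -0.0019, 0], [0.0023, 0.0003, -0.0025, 0], [0.0029, 0.0004, -0.0031, 0]]
0.8 [[0.0006, 0.0001, -0.0006, 0], [0.0011, 0.0002, -0.0013, 0], [0.0016, 0.000
[... 1052 characters left out ...]
0016, 0], [0.0009, 0.0001, -0.0024, 0], [0.0012, 0.0002, -0.0032, 0], [0.0014, 0.0002, -0.004, 0]]
1.2 [[0.0003, 0.0, -0.0008, 0], [0.0005, 0.0001, -0.0016, 0], [0.0008, 0.0001, -0.0024, 0], [0.001, 0.0001, -0.0032, 0], [0.0012, 0.0002, -0.0041, 0]]
1.25 [[0.0002, 0.0, -0.0008, 0], [0.0004, 0.0001, -0.0016, 0], [0.0006, 0.0001, -0.0025, 0], [0.0008, 0.0001, -0.0033, 0], [0.001, 0.0001, -0.0041, 0]]
1.3 [[0.0002, 0.0, -0.0008, 0], [0.0004, 0.0, -0.0017, 0], [0.0005, 0.0001, -0.0025, 0], [0.0007, 0.0001, -0.0033, 0], [0.0008, 0.0001, -0.0042, 0]]
1.35 [[0.0001, 0.0, -0.0008, 0], [0.0003, 0.0, -0.0017, 0], [0.0004, 0.0001, -0.0025, 0], [0.0005, 0.0001, -0.0034, 0], [0.0006, 0.0001, -0.0042, 0]]
```

Request:
jog_arm(increments=[[0.0007, 0.0001, -0.0004, 0], [0.0014, 0.0002, -0.0009, 0], [0.0021, 0.0003, -0.0014, 0], [0.0028, 0.0004, -0.0018, 0], [0.0035, 0.0005, -0.0023, 0]])

```text
time_s: 8.32
eef_pos: [644.8, -104.7, 210.9]
tool_rot: [[0.001, -0.136, 0.991], [0.0, 0.991, 0.136], [-1.0, 0.0, 0.001]]
wrist_force: [1.6, 2.3, 6.4]
gripper_width: 21.3
```

Request:
jog_arm(increments=[[0.0007, 0.0001, -0.0005, 0], [0.0014, 0.0002, -0.001, 0], [0.0021, 0.0003, -0.0015, 0], [0.0027, 0.0004, -0.002, 0], [0.0034, 0.0005, -0.0025, 0]])

```text
time_s: 8.73
eef_pos: [648.3, -104.2, 208.5]
tool_rot: [[0.002, -0.136, 0.991], [0.0, 0.991, 0.136], [-1.0, 0.0, 0.002]]
wrist_force: [1.7, 1.6, 5.7]
gripper_width: 21.3
```

Run:
```python
from h import *
for i in range(3):
    s=read_state(); print(s["time_s"],s["eef_pos"].round(1),s["wrist_force"].round(2))
```

```text
8.7333 [ 648.3 -104.2  208.5] [1.7  1.56 5.68]
8.7333 [ 648.3 -104.2  208.5] [1.7  1.56 5.68]
8.7333 [ 648.3 -104.2  208.5] [1.7  1.56 5.68]
```

Request:
jog_arm(increments=[[0.0007, 0.0001, -0.0005, 0], [0.0013, 0.0002, -0.001, 0], [0.002, 0.0003, -0.0016, 0], [0.0026, 0.0004, -0.0021, 0], [0.0033, 0.0005, -0.0027, 0]])

```text
time_s: 9.15
eef_pos: [651.7, -103.6, 205.8]
tool_rot: [[0.002, -0.136, 0.991], [0.0, 0.991, 0.136], [-1.0, 0.0, 0.002]]
wrist_force: [1.0, 1.8, 6.6]
gripper_width: 21.5
```

```bash
cat > fs.py <<'E'
import os
from cell import read_state
s=read_state(); os.system("python3 ft.py "+" ".join(map(str,list(s["eef_pos"])+list(s["wrist_force"]))))
E
python3 ft.py 644.8 -104.7 210.9 1.6 2.3 6.4;python3 ft.py 648.3 -104.2 208.5 1.7 1.56 5.68; python3 fs.py
```

```text
w 0.546 r 86.9 Ft 2.02 Fr 6.36
w 0.595 r 87.0 Ft 1.9 Fr 5.68
w 0.645 r 87.0 Ft 3.28 Fr 5.87
```

Request:
jog_arm(increments=[[0.0006, 0.0001, -0.0006, 0], [0.0013, 0.0002, -0.0011, 0], [0.0019, 0.0003, -0.0017, 0]])

```text
time_s: 9.4
eef_pos: [653.6, -103.3, 204.1]
tool_rot: [[0.002, -0.136, 0.991], [0.001, 0.991, 0.136], [-1.0, 0.0, 0.002]]
wrist_force: [1.5, 2.3, 6.3]
gripper_width: 21.1
```

```bash
python3 fs.py
```

```text
w 0.675 r 87.0 Ft 2.78 Fr 5.94
```

Request:
jog_arm(increments=[[0.0006, 0.0001, -0.0006, 0], [0.0012, 0.0002, -0.0012, 0], [0.0018, 0.0003, -0.0017, 0], [0.0024, 0.0004, -0.0023, 0]])

```text
time_s: 9.73
eef_pos: [656.1, -102.9, 201.8]
tool_rot: [[0.002, -0.136, 0.991], [0.001, 0.991, 0.136], [-1.0, 0.0, 0.002]]
wrist_force: [2.9, 1.9, 6.1]
gripper_width: 21.3
```

```bash
python3 fs.py
```

```text
w 0.714 r 87.0 Ft 2.01 Fr 6.56
```

Request:
jog_arm(increments=[[0.0006, 0.0001, -0.0006, 0], [0.0012, 0.0002, -0.0012, 0], [0.0018, 0.0003, -0.0018, 0], [0.0024, 0.0003, -0.0024, 0], [0.003, 0.0004, -0.003, 0]])

```text
time_s: 10.15
eef_pos: [659.1, -102.5, 198.8]
tool_rot: [[0.002, -0.136, 0.991], [0.001, 0.991, 0.136], [-1.0, 0.0, 0.002]]
wrist_force: [2.6, 1.8, 5.4]
gripper_width: 21.0
```

```bash
python3 fs.py
```

```text
w 0.763 r 87.0 Ft 2.01 Fr 5.77
```

Request:
jog_arm(increments=[[0.0006, 0.0001, -0.0006, 0], [0.0012, 0.0002, -0.0012, 0], [0.0017, 0.0002, -0.0019, 0], [0.0023, 0.0003, -0.0025, 0], [0.0029, 0.0004, -0.0031, 0]])

```text
time_s: 10.57
eef_pos: [662.0, -102.0, 195.6]
tool_rot: [[0.002, -0.136, 0.991], [0.001, 0.991, 0.136], [-1.0, 0.0, 0.002]]
wrist_force: [2.9, 2.3, 4.6]
gripper_width: 21.1
```

```bash
python3 fs.py
```

```text
w 0.813 r 87.1 Ft 1.4 Fr 5.46
```

Request:
jog_arm(increments=[[0.0006, 0.0001, -0.0006, 0], [0.0011, 0.0002, -0.0013, 0], [0.0016, 0.0002, -0.0019, 0], [0.0022, 0.0003, -0.0026, 0], [0.0027, 0.0004, -0.0033, 0]])

```text
time_s: 10.98
eef_pos: [664.6, -101.6, 192.4]
tool_rot: [[0.002, -0.136, 0.991], [0.001, 0.991, 0.136], [-1.0, 0.0, 0.002]]
wrist_force: [2.4, 2.9, 5.3]
gripper_width: 21.3
```

```bash
python3 fs.py
```

```text
w 0.861 r 87.1 Ft 2.51 Fr 5.49
```

Request:
jog_arm(increments=[[0.0005, 0.0001, -0.0007, 0], [0.001, 0.0001, -0.0013, 0], [0.0015, 0.0002, -0.002, 0], [0.002, 0.0003, -0.0027, 0], [0.0025, 0.0004, -0.0034, 0]])

```text
time_s: 11.4
eef_pos: [667.0, -101.2, 189.2]
tool_rot: [[0.002, -0.136, 0.991], [0.0, 0.991, 0.136], [-1.0, 0.0, 0.002]]
wrist_force: [0.2, 1.3, 8.0]
gripper_width: 21.5
```

```bash
python3 fs.py
```

```text
w 0.907 r 87.1 Ft 6.28 Fr 4.89
```

Request:
jog_arm(increments=[[0.0003, 0.0, -0.0004, 0], [0.0006, 0.0001, -0.0008, 0]])

```text
time_s: 11.57
eef_pos: [667.5, -101.2, 188.4]
tool_rot: [[0.001, -0.136, 0.991], [0.0, 0.991, 0.136], [-1.0, 0.0, 0.002]]
wrist_force: [-0.6, 2.0, 8.0]
gripper_width: 21.3
```

```bash
python3 fs.py
```

```text
w 0.917 r 87.1 Ft 6.77 Fr 4.26
```

Request:
jog_arm(increments=[[0, 0, 0, 0], [0, 0, 0, 0], [0, 0, 0, 0], [0, 0, 0, 0], [0, 0, 0, 0]], fingers=0.06)

```text
time_s: 11.98
eef_pos: [666.6, -102.1, 187.1]
tool_rot: [[-0.001, -0.135, 0.991], [-0.0, 0.991, 0.135], [-1.0, -0.0, -0.001]]
wrist_force: [0.2, -1.2, -0.1]
gripper_width: 50.1
```

```bash
python3 fs.py
```

```text
w 0.924 r 85.5 Ft -0.13 Fr -0.02
```

Request:
jog_arm(increments=[[0, 0, 0.02, 0], [0, 0, 0.05, 0], [0, 0, 0.09, 0], [0, 0, 0.13, 0], [0, -0.02, 0.14, 0]])

```text
time_s: 12.4
eef_pos: [669.2, -116.9, 334.4]
tool_rot: [[0.008, -0.141, 0.99], [0.002, 0.99, 0.141], [-1.0, 0.001, 0.009]]
wrist_force: [0.7, 0.2, 0.3]
gripper_width: 59.6
```

Request:
jog_arm(increments=[[0, -0.02, 0, 0], [-0.02, -0.03, 0, 0], [-0.04, -0.03, 0, 0], [-0.04, -0.03, 0, 0], [-0.04, -0.03, 0, 0]])

```text
time_s: 12.82
eef_pos: [626.3, -152.3, 327.7]
tool_rot: [[-0.0, -0.135, 0.991], [-0.0, 0.991, 0.135], [-1.0, -0.0, -0.0]]
wrist_force: [0.3, 0.6, 1.1]
gripper_width: 59.5
```

```bash
python3 cap.py e wrist scene top
python3 - <<'E'
from wp import *
a=cv2.imread("pics/scene_e.png"); cv2.imwrite("pics/scene_ec.png",cv2.resize(a[120:300,170:410],None,fx=3.3,fy=3.3,interpolation=cv2.INTER_CUBIC))
s=pickle.load(open("pics/e.pkl","rb")); pose=[581.2,-.9,.138]
for w in (.85,.9,.95): print(w,wproj(s,pw(pose,hand(w,-142))).round(0),wproj(s,pw(pose,hand(w,-62))).round(0))
for p in (.5,.7,.8): print(p,wproj(s,pw(pose,peg(p,-114))).round(0),wproj(s,pw(pose,peg(p,-38))).round(0))
E
```

```text
12.8167 [ 626.3 -152.3  327.7] [0.27 0.58 1.06]
0.85 [332. 189.] [336.  79.]
0.9 [335. 188.] [339.  79.]
0.95 [337. 187.] [342.  80.]
0.5 [ 64. 159.] [45. 35.]
0.7 [ 67. 161.] [46. 32.]
0.8 [ 69. 162.] [49. 31.]
```

View pics/wrist_e.png

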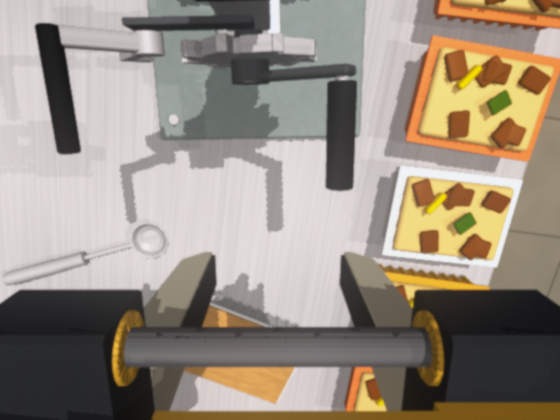

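View pics/scene_ec.png

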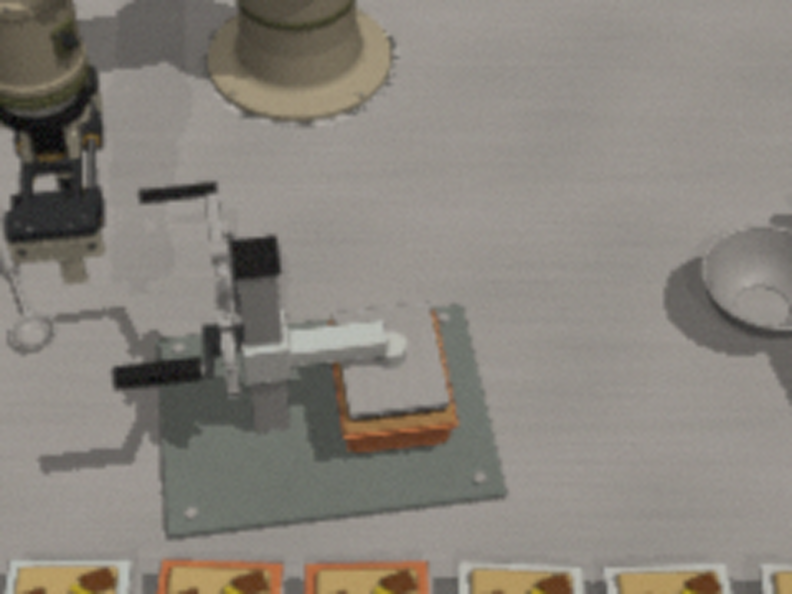

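Run:
```python
from h import *
pose=[581.2,-.9,.138]
for w in (.06,.8,.85,.9,.95): print(w,[((proj("scene",pw(pose,hand(w,y)))-[170,120])*3.3).round(0) for y in (-142,-62)])
s=read_state();print(s["time_s"],s["wrist_force"],abs(s["qvel"]).max())
```

```text
0.06 [array([106., 298.]), array([193., 289.])]
0.8 [array([111., 364.]), array([199., 355.])]
0.85 [array([111., 368.]), array([200., 359.])]
0.9 [array([112., 373.]), array([200., 364.])]
0.95 [array([113., 377.]), array([201., 368.])]
12.9667 [ 0.17282669  0.10184964 -0.43142404] 0.004134804932290289
```

```bash
python3 -c "
from cell import *
print(job_done())"
```

```text
the job is handed in; nothing more can be done
None
```

I lifted the pawl clear, wound the head down until the pad squeezed the lid, let go of everything and handed the job in at about 13 s. No verdict was reported.

- **Pawl:** I gripped the peg and raised it to about 0.73 rad, at no more than about 14 N. The last pictures show it still up.
- **Head:** I wound the crank back slowly by its handle. The force to turn it stayed at roughly 1.4 to 3.3 N, then rose to 6.3 N and 6.8 N as the pad met the lid, so I stopped. That rise puts the pad at about 14 to 16 N on the lid. This is worked out from the handle force, not measured directly.
- **Last checks:**
  - The gripper is open and well clear, with about 0 N at the wrist.
  - The handle has not sprung back.
  - The wheel angle came out slightly differently two ways: about 0.92 rad from the arm's position and 0.95 rad from the pictures. That is within my reading error. At the higher angle the pad force could be as much as about 22 N, still under the 30 N limit.
  - I never moved near the bowl, spoon or spare tray. The bowl looks unmoved in the last scene picture; I did not measure the other two.

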